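Push a spent tea light through the table bin's flap

TASK

Put the spent tea light that stands on the ledge of the table bin into the bin without picking it up: press the self-closing flap open with one finger before the tea light gets to it, keep it open with that finger, and push the tea light off the ledge through the opening with the other finger until it has dropped in. Then take the fingers away so that the flap closes. Do not pinch or lift the tea light, do not shove the flap open with it, and leave the salt shaker on the ledge and the other tableware where they are.

Things in the scene. Friction and masses are not known exactly. Their poses are not given: they have to be found in the camera images.
- bin: Fixed, hollow white plastic table bin, 245 mm long (x), 130 mm wide (y). Origin: on the table, below the inner edge of its ledge, mid-width; +x is the push-in direction. Opening from x = 0 to 115 mm, under the sloping flap, between 4 mm side cheeks (inner faces y = +-61 mm) whose tops follow the closed flap. Behind it a flat roof 178 mm high to x = 150 mm. Inner floor 5 mm above the table.
- flap (a joint): Self-closing steel flap, rad: 0 closed (slopes up at 27 degrees from the ledge's edge towards bin +x), 1.10 hanging straight down, stop at 1.35. Swings down and inwards only. Opens when a fingertip comes down on it or moves in bin +x just above ledge height. Weak spring: 0.4 N at the free edge when closed, about 3 N against a finger at ledge height when it hangs down.
- flap_edge (a point): Middle of the flap's lower, free edge, 129 mm from the hinge; moves with the flap. The flap is 114 mm wide and 3 mm thick.
- flap_hinge (a point): Middle of the flap's axle (along bin y, radius 4 mm), 115 mm in bin +x from the ledge's edge, 178 mm above the table; fixed to the bin, axes as the bin's. A finger low in the opening must stop short of it.
- ledge_edge (a point): Middle of the ledge's inner edge, on its top face, 120 mm above the table; axes as the bin's. The ledge is flat, without a rim, from bin x = -95 to 0 mm over the full width. Two fingers in line with bin x, one over the flap and one behind the tea light, can do the job in one move.
- tealight: Loose spent tea light on the ledge: squat round aluminium cup filled with wax, 40 mm across, 18 mm tall, about 20 g, either on the bin's +y or -y side, 20 to 36 mm from the ledge's middle line. Origin: centre of its underside. It slides easily.
- shaker: Loose steel salt shaker on the ledge on the other side from the tea light, 30 mm across, 46 mm tall, to be left alone. Origin: centre of underside.
- katori: Loose white ceramic bowl, 90 mm across, 40 mm tall, on the table beside the bin. Origin: centre of underside. Leave alone.
- ghee_pot: Loose round steel pot with twist cap, 70 mm across, 88 mm tall, on the table before the ledge. Origin: centre of underside. Leave alone.
- thali: Loose round steel compartment plate, 260 mm across, 22 mm tall, on the table. Origin: centre of underside. Leave alone.
- tumbler: Loose open steel tumbler, 68 mm across, 100 mm tall, on the table. Origin: centre of underside. Leave alone.
- spoon_stand: Loose white plastic cylinder, 72 mm across, 85 mm tall, with three spoons reaching to about 170 mm, on the table. Origin: centre of underside. Leave alone.
Things that resemble listed ones, but are neither listed nor needed, are in the scene too. Of the things like the tealight, leave any that is black or green; of the rest the smaller one is meant.

How it is judged:
By the outcome, as a careful person would: the job done as asked, in the order asked, and still so for the second after the job is handed in, with the robot touching nothing.
It also fails if it takes over 32 s, if anything falls off the work surface, if the arm or the gripper's body presses on something with over 40 N, if the wrist force passes 120 N, or if a joint passes its speed limit or range.

ROBOT

A 6-joint arm with a two-finger parallel gripper is mounted at the origin on the work surface. World frame = base frame: x ahead of the robot, y to its left, z up, the work surface at z = 0. Lengths are in m, angles in rad, forces in N, time in s.
With the tool pointing down it reaches from about 0.35 to 0.875 m from the base axis. Payload 4.2 kg.
Tool frame: the origin (TCP) lies on the centre line of the jaws, within the pads' length; the fingertips stand 8 mm ahead of it and the grasp point (between the pads) lies 11 mm behind it; z points along the fingers, y is the line along which they close (so a half turn about z gives the same grasp; the last joint's range is limited). The gripper opens to 87 mm and grips with 3 to 60 N. Pads are 19 mm wide; open, the fingers measure 117 mm over their backs; the gripper's body (75 mm by 190 mm) begins 51 mm behind the grasp point.
Start: joints at [-0.854, 0.385, 0.008, 0, -1.194, -0.259], TCP at [0.276, -0.561, 0.231] pointing down, gripper open.
Joint ranges: [-3.14, 3.14], [-1.21, 2.06], [-1.07, 1.41], [-3.16, 2.05], [-2.99, -0.16], [-3.1, 3.1]. Speed limits (rad/s): [2.79, 2.79, 3.14, 3.14, 3.14, 3.14].

INTERFACE

Orientations are given as [roll, pitch, yaw] about the fixed x, y, z axes, in that order (R = Rz(yaw) Ry(pitch) Rx(roll)).
In Python, from station import bot gives the robot as it stands.
- The arm moves only by the shell command python3 -m creep 'ROWS' [FORCE]. ROWS is JSON, a list that holds one entry, the list of rows, each a list of 7 numbers: the opening, from 0 (shut) to 1 (fully open), then the shift along the tool's x, y, z each as a share of 0.2 m, from -1 to 1, then the turn, a rotation vector about the tool's x, y, z each as a share of 30 degrees, from -1 to 1. A call has 1 to 12 rows; each row shifts and turns the commanded pose from where the row before left it, along the tool's axes as they then stand; what a row does not reach is not made up. A row lasts 1/8 s, in which the tool goes at most 62.5 mm and 10.7 degrees, less where a joint would pass 70% of its speed; a pose out of reach is approached as far as the arm can. A call with a number of a shift or a turn outside -1 to 1 is refused whole. A call with a gripper value outside its range is refused whole. The fingers move at their own pace and stop on an object; FORCE is the grip in N (left out, the last holds). Time passes only in rows, so rows that do not move let the fingers close. It gives the time, the measured TCP pose, the force, the opening and the grip force at its end, in the units of the state.
- bot.observe(): the state, without advancing time (a new reading comes with each control period).
- bot.grab_frame(name): name is "scene" or "side" or "wrist"; returns the picture (384x512x3 uint8, blue, green, red); there is no depth.
- bot.get_calibration(name): a dict with "vertical_fov" (degrees; the focal length in pixels is half the picture's height over the tangent of half this angle, whatever the lens; pixels are square), "cx", "cy" (the principal point, pixels), "eye" and "attitude" of the camera in the world. Camera axes: x right, y up, looking along -z (the intrinsics and any distortion apply to the point x, -y, -z); pixel columns grow to the right and rows downward; lengths in m; the calibration is good to about 2 mm. A picture is of the moment at which its call begins: read the wrist's pose just before it. get_calibration takes no time and is no camera call; for the wrist camera it gives the pose at the moment of the call.
- bot.sign_off(): hands the job in; it is judged then, once.
The state is a dict: "time": time; "qpos": joint angles; "joint_velocities": joint speeds; "joint_efforts": joint torques, N m; "tool_pos": TCP position; "tool_rot": TCP orientation; "ft_force": force on the tool from outside, world axes, zero at the start; "torque": the same for the moment, N m; "grip_width": opening from 0.0 (shut) to 1.0 (fully open); "grip_force": force on a finger pad.
Only numpy, scipy, OpenCV 4.12 (cv2) and the standard library are available. Lean on these libraries where they do the work, as an engineer would, in place of code of your own. Each camera call takes 0.05 s, during which the arm holds its last target. There are 200 camera calls.

## Working session

There is one attempt and no reset: what is moved stays moved. The work goes in short steps, Python scripts to look and compute and a shell command to move; the robot and the scene stay as the last step left them, time stands still between calls to the robot, and variables do not carry over. Pictures are saved under pics/ and viewed, at most 10 in all, crops included, and the job is handed in when it is done.

```bash
mkdir -p pics; ls; python3 - <<'E'
from station import bot
import cv2,numpy as np
o=bot.observe();print(o['time'],o['tool_pos'],o['tool_rot'],o['grip_width'])
a=[]
for n in ("scene","side","wrist"):
    print(n,bot.get_calibration(n)); im=bot.grab_frame(n); cv2.imwrite(f"pics/{n}0.png",im)
E
```

```text
pics
0.0 [ 0.27598049 -0.56008951  0.22945214] [ 3.13936857e+00 -9.93571404e-05 -2.68398226e+00] 0.9980942378745226
scene {'vertical_fov': 48.5565414343309, 'cx': 255.6207419722416, 'cy': 188.7867741522729, 'eye': array([1.28641966, 0.61381913, 0.98419235]), 'attitude': array([ 0.83532244, -0.00254008,  2.21580847])}
side {'vertical_fov': 49.514372657818186, 'cx': 253.9972797375852, 'cy': 190.63265687661246, 'eye': array([0.03871232, 0.82794206, 1.25065423]), 'attitude': array([ 0.6988537 ,  0.01525408, -2.57770699])}
wrist {'vertical_fov': 60.274610324584934, 'cx': 254.47870544208183, 'cy': 191.9021324369138, 'eye': array([ 0.21722493, -0.59045116,  0.38409102]), 'attitude': array([-0.24676628, -0.00251184,  2.02759264])}
```

View pics/scene0.png

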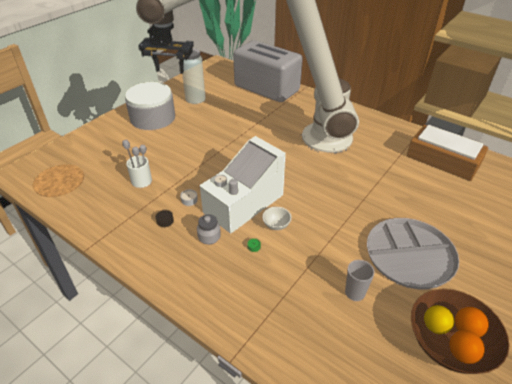

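View pics/side0.png

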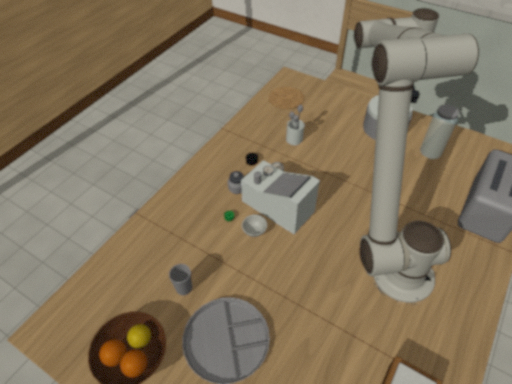

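The bin is at about (245,185) in the scene view and (282,195) in the side view. Candidates in the scene view are the ledge item at (221,181), a pale one on the table at (188,198), a black one at (165,218) and a green one at (254,245). I'll enlarge the bin area to confirm.

```bash
python3 - <<'E'
import cv2,numpy as np
a=cv2.imread('pics/scene0.png')[130:260,150:300]; b=cv2.imread('pics/side0.png')[145:240,215:330]
a=cv2.resize(a,(450*4//4,390),interpolation=cv2.INTER_CUBIC)
a=cv2.resize(cv2.imread('pics/scene0.png')[135:235,175:295],(480,400),interpolation=cv2.INTER_CUBIC)
cv2.imwrite('pics/c1.png',a)
b=cv2.resize(cv2.imread('pics/side0.png')[150:235,225:327],(612,510),interpolation=cv2.INTER_CUBIC)
cv2.imwrite('pics/c2.png',b)
E
```

```text
(no output)
```

View pics/c1.png

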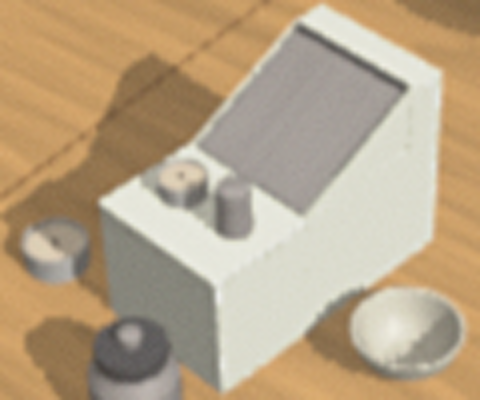

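View pics/c2.png

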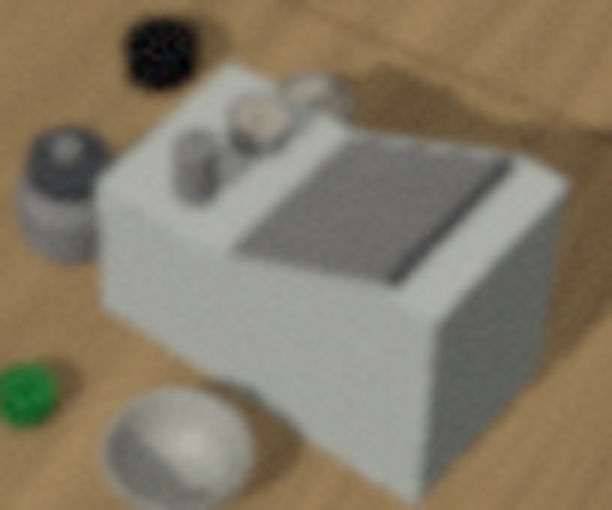

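The target is the small pale tea light on the ledge at scene (220,181) and side (268,171). The other pale one at scene (188,198) stands on the table and is larger, and the remaining two are black and green. Next I cast rays from the bin's corners.

```bash
cat > h.py <<'E'
import numpy as np
from scipy.spatial.transform import Rotation as Ro
def ray(c,uv):
    f=192/np.tan(np.radians(c['vertical_fov'])/2)
    d=np.array([(uv[0]-c['cx'])/f,-(uv[1]-c['cy'])/f,-1.])
    return np.array(c['eye']),Ro.from_euler('xyz',c['attitude']).apply(d)
def plane(c,uv,z):
    e,d=ray(c,uv); return e+d*(z-e[2])/d[2]
def proj(c,p):
    f=192/np.tan(np.radians(c['vertical_fov'])/2)
    q=Ro.from_euler('xyz',c['attitude']).inv().apply(np.array(p)-c['eye'])
    return np.array([c['cx']+f*q[0]/-q[2],c['cy']-f*q[1]/-q[2]])
def tri(c1,u1,c2,u2):
    e1,d1=ray(c1,u1);e2,d2=ray(c2,u2)
    s=np.linalg.lstsq(np.c_[d1,-d2],e2-e1,rcond=None)[0]
    a,b=e1+s[0]*d1,e2+s[1]*d2
    return (a+b)/2,np.linalg.norm(a-b)
E
python3 - <<'E'
from station import bot
from h import *
np.set_printoptions(precision=4,suppress=True)
S,D=bot.get_calibration('scene'),bot.get_calibration('side')
s=lambda x,y:(175+(x+.5)/4-.5,135+(y+.5)/4-.5); d=lambda x,y:(225+(x+.5)/6-.5,150+(y+.5)/6-.5)
P={'outL':((100,200),(235,65),.12),'outR':((220,285),(100,183),.12),'backL':((320,3),(568,185),.178),'backR':((440,72),(437,322),.178),
'inL':((198,145),(345,130),.12),'inR':((303,213),(237,248),.12),'flapTL':((300,27),(515,157),.178),'flapTR':((408,87),(393,282),.178),'tea top':((181,177),(260,122),.138),'shaker top':((234,186),(196,140),.166)}
for k,(a,b,z) in P.items():
    print(k,plane(S,s(*a),z)[:2],plane(D,d(*b),z)[:2],*tri(S,s(*a),D,d(*b)))
print('tcp',proj(S,bot.observe()['tool_pos']),proj(D,bot.observe()['tool_pos']))
E
```

```text
outL [ 0.61   -0.1066] [ 0.6094 -0.1112] [ 0.609  -0.1091  0.1198] 0.0035755342616245233
outR [0.6263 0.0257] [0.6273 0.016 ] [0.6255 0.0218 0.1213] 0.00787691957368284
backL [ 0.3667 -0.0797] [ 0.3683 -0.0809] [ 0.3678 -0.0792  0.1793] 0.0009688340934779579
backR [0.3844 0.0509] [0.3843 0.0459] [0.3838 0.0489 0.1786] 0.004029603562597078
inL [ 0.5145 -0.0892] [ 0.5228 -0.0991] [ 0.5187 -0.0883  0.1272] 0.007589529960850529
inR [0.5282 0.0262] [0.53   0.0164] [0.5281 0.023  0.1223] 0.007936355665473736
flapTL [ 0.4031 -0.0724] [ 0.404  -0.0843] [ 0.4022 -0.0765  0.1802] 0.00911417770096725
flapTR [0.4151 0.0419] [0.4185 0.0338] [0.4167 0.0403 0.1814] 0.006433028761210657
tea top [ 0.5675 -0.0604] [ 0.5623 -0.0631] [ 0.5638 -0.0647  0.1343] 0.002167112048453519
shaker top [ 0.5756 -0.0007] [ 0.5738 -0.0087] [ 0.5732 -0.0052  0.1653] 0.006408395363459455
tcp [168.6341  69.4201] [397.8634 101.7889]
```

```bash
python3 - <<'E'
from station import bot
from h import *
np.set_printoptions(precision=4,suppress=True)
S=bot.get_calibration('scene')
for n,uv in dict(bottle=(195,100),can=(151,122),spoon=(141,182)).items(): print(n,plane(S,uv,0))
ex=np.array([-.9935,.1117]);ex/=np.linalg.norm(ex);ey=np.array([-ex[1],ex[0]])
o=np.array([.5243,-.033]); t=o-.0265*ex+.0255*ey
b=bot.observe();R=Ro.from_euler('xyz',b['tool_rot'])
d=np.r_[t,.27]-b['tool_pos']
print('target',t,'shift tool, shares',R.inv().apply(d)/.2,'turn deg', np.degrees(np.arctan2(ex[1],ex[0])-np.arctan2(*R.apply([0,1,0])[[1,0]])))
E
```

```text
bottle [ 0.1062 -0.6105  0.    ]
can [ 0.3474 -0.6348  0.    ]
spoon [ 0.6298 -0.3797  0.    ]
target [ 0.5478 -0.0613] shift tool, shares [-2.3212  1.6379 -0.1991] turn deg 57.363318632502235
```

```bash
python3 -m creep '[[[1,0,0,-0.2,0,0,0],[1,-0.232,0.164,0,0,0,0],[1,-0.232,0.164,0,0,0,0],[1,-0.232,0.164,0,0,0,0],[1,-0.232,0.164,0,0,0,0],[1,-0.232,0.164,0,0,0,0],[1,-0.232,0.164,0,0,0,0],[1,-0.232,0.164,0,0,0,0],[1,-0.232,0.164,0,0,0,0],[1,-0.232,0.164,0,0,0,0],[1,-0.232,0.164,0,0,0,0]]]' && python3 -m creep '[[[1,0,0,0,0,0,-0.319],[1,0,0,0,0,0,-0.319],[1,0,0,0,0,0,-0.319],[1,0,0,0,0,0,-0.319],[1,0,0,0,0,0,-0.319],[1,0,0,0,0,0,-0.319],[1,0,0,0,0,0,0],[1,0,0,0,0,0,0]]]'
python3 - <<'E'
from station import bot
import cv2,json
c=bot.get_calibration('wrist');im=bot.grab_frame('wrist');cv2.imwrite('pics/w1.png',im)
json.dump({k:(v.tolist() if hasattr(v,'tolist') else v) for k,v in c.items()},open('w1.json','w'))
o=bot.observe();print(o['tool_pos'],o['tool_rot'],o['qpos'])
E
```

```text
time: 1.52
tool_pos: [0.5479, -0.0595, 0.2705]
tool_rot: [3.141, -0.0, -2.684]
ft_force: [0.8, -0.4, -0.9]
grip_width: 0.997
grip_force: 0.0
time: 2.52
tool_pos: [0.5474, -0.0613, 0.2704]
tool_rot: [3.141, -0.0, -1.684]
ft_force: [-0.1, 0.0, 0.6]
grip_width: 0.998
grip_force: 0.0
[ 0.54741269 -0.06132223  0.27045588] [ 3.14134433e+00  2.76076680e-06 -1.68359144e+00] [ 1.82736345e-01  2.31941282e-01 -1.10016886e-01 -7.95652416e-05
 -1.22907491e+00 -2.95504784e-01]
```

View pics/w1.png

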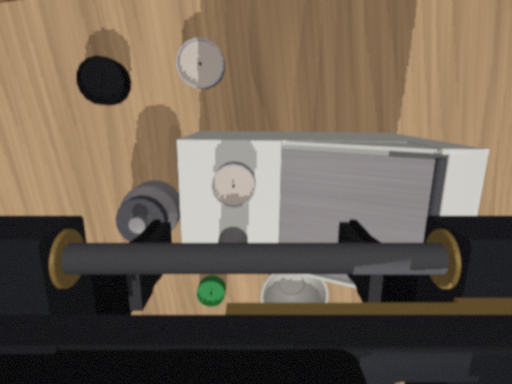

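The wrist view shows the tea light on the ledge at about (234,184), the ledge/flap edge at column 280, and the outer ledge corner at (180,140). I'll measure the tea light's contour for a better position.

```bash
python3 - <<'E'
from h import *
import json,cv2
np.set_printoptions(precision=4,suppress=True)
c=json.load(open('w1.json'));im=cv2.imread('pics/w1.png')
ex=np.array([-.9935,.1117]);ex/=np.linalg.norm(ex);ey=np.array([-ex[1],ex[0]]);o=np.array([.5243,-.033])
B=lambda p:np.array([(p[:2]-o)@ex,(p[:2]-o)@ey])
g=cv2.cvtColor(im,cv2.COLOR_BGR2HSV); m=cv2.inRange(g,(5,25,120),(25,255,255)); m[:, :205]=0;m[:,265:]=0;m[:155]=0;m[212:]=0
k=max(cv2.findContours(m,0,1)[0],key=cv2.contourArea);(u,r)=cv2.minEnclosingCircle(k);print('tea px',u,r,'bin xy',B(plane(c,u,.138)))
for n,uv,z in (('tea',(234,184),.138),('teaL',(212.5,184),.138),('teaR',(255.5,184),.138),('outer corner +y',(180,140),.12),('outer',(181,215),.12),('edge+y',(281,141),.12),('edge',(280,235),.12),('backcorner',(488,149),.178),('shaker',(233,234),.166)):
    p=plane(c,uv,z);print(n,p,B(p))
E
```

```text
tea px (233.06097412109375, 185.35365295410156) 19.50074577331543 bin xy [-0.0458  0.0262]
tea [ 0.5659 -0.0653  0.138 ] [-0.0449  0.0274]
teaL [ 0.5849 -0.0674  0.138 ] [-0.064   0.0275]
teaR [ 0.5469 -0.0631  0.138 ] [-0.0258  0.0274]
outer corner +y [ 0.6112 -0.1079  0.12  ] [-0.0947  0.0647]
outer [ 0.6224 -0.0367  0.12  ] [-0.0979 -0.0073]
edge+y [ 0.5195 -0.0964  0.12  ] [-0.0023  0.0636]
edge [ 0.5292 -0.0052  0.12  ] [-0.0017 -0.0282]
backcorner [ 0.3707 -0.079   0.178 ] [0.1475 0.0628]
shaker [ 0.5697 -0.0291  0.166 ] [-0.0447 -0.009 ]
```

```bash
python3 -m creep '[[[1,0.0065,-0.01,0.2,0,0,0],[1,0,0,0.2,0,0,0],[1,0,0,0.12,0,0,0],[1,0,0,0.08,0,0,0],[1,0,0,0.06,0,0,0],[1,0,0,0.032,0,0,0],[1,0,0,0,0,0,0],[1,0,0,0,0,0,0]]]'
python3 - <<'E'
from station import bot
import cv2,numpy as np
a=bot.grab_frame('scene')[135:235,175:295];b=bot.grab_frame('side')[150:250,220:340];w=bot.grab_frame('wrist')
f=lambda i:cv2.resize(i,(396,330),interpolation=cv2.INTER_CUBIC)
cv2.imwrite('pics/d1.png',np.vstack([np.hstack([f(a),f(b)]),cv2.resize(w[60:300],(792,270)) if 0 else cv2.resize(w[100:300],(792,265))]))
print(bot.observe()['tool_pos'])
E
```

```text
time: 3.58
tool_pos: [0.5501, -0.0628, 0.133]
tool_rot: [-3.139, 0.0, -1.681]
ft_force: [-0.4, -0.0, -0.1]
grip_width: 1.001
grip_force: 0.3
[ 0.54981408 -0.06278091  0.13278832]
```

View pics/d1.png

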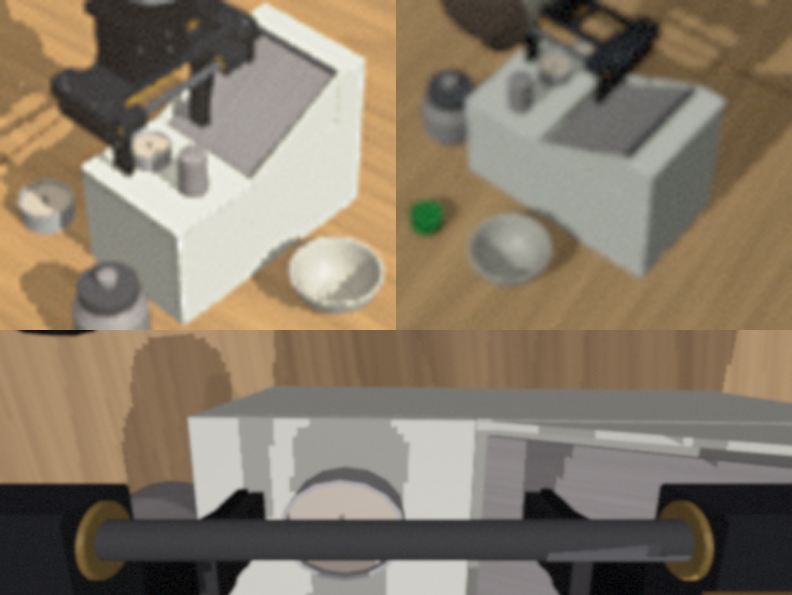

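The rear finger is behind the tea light, which hasn't moved, and the front finger already holds the flap slightly down. Now I push along bin +x.

```bash
python3 -m creep '[[[1,0,0.03,0,0,0,0],[1,0,0.04,0,0,0,0],[1,0,0.04,0,0,0,0],[1,0,0.04,0,0,0,0],[1,0,0.04,0,0,0,0],[1,0,0.04,0,0,0,0],[1,0,0.04,0,0,0,0],[1,0,0.04,0,0,0,0],[1,0,0.03,0,0,0,0],[1,0,0,0,0,0,0],[1,0,0,0,0,0,0],[1,0,0,0,0,0,0]]]'
python3 - <<'E'
from station import bot
import cv2,numpy as np
a=bot.grab_frame('scene')[135:235,175:295];b=bot.grab_frame('side')[150:250,220:340];w=bot.grab_frame('wrist')
f=lambda i:cv2.resize(i,(396,330),interpolation=cv2.INTER_CUBIC)
cv2.imwrite('pics/e1.png',np.vstack([np.hstack([f(a),f(b)]),cv2.resize(w[100:300],(792,265))]))
o=bot.observe();print(o['tool_pos'],o['ft_force'])
E
```

```text
time: 5.22
tool_pos: [0.482, -0.0553, 0.1323]
tool_rot: [-3.142, -0.0, -1.682]
ft_force: [1.6, 0.4, 1.5]
grip_width: 0.997
grip_force: 1.1
[ 0.48185645 -0.05533997  0.13215507] [1.43174963 0.31073498 1.77095871]
```

View pics/e1.png

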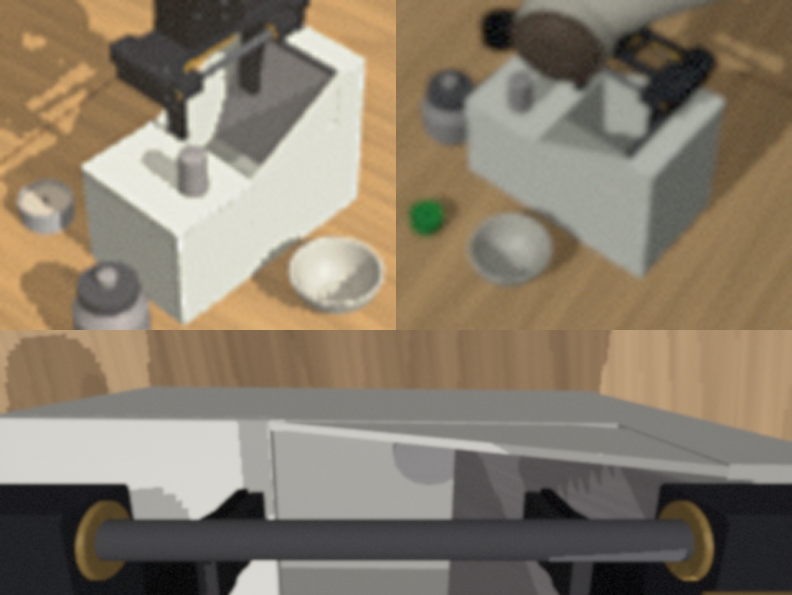

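The tea light has left the ledge and a round shape is visible inside on the bin floor, at about (425,462) in the montage. The flap is held open and the shaker hasn't moved. I'll back off along −x and then lift.

```bash
python3 -m creep '[[[1,0,-0.04,0,0,0,0],[1,0,-0.06,0,0,0,0],[1,0,-0.06,0,0,0,0],[1,0,-0.06,0,0,0,0],[1,0,-0.06,0,0,0,0],[1,0,-0.04,0,0,0,0],[1,0,0,-0.04,0,0,0],[1,0,0,-0.08,0,0,0],[1,0,0,-0.2,0,0,0],[1,0,0,-0.25,0,0,0],[1,0,0,-0.25,0,0,0],[1,0,0,0,0,0,0]]]' && python3 -m creep '[[[1,0.25,-0.1,0,0,0,0],[1,0.25,-0.1,0,0,0,0],[1,0.25,-0.1,0,0,0,0],[1,0.1,0,0,0,0,0],[1,0,0,0,0,0,0],[1,0,0,0,0,0,0],[1,0,0,0,0,0,0],[1,0,0,0,0,0,0]]]'
python3 - <<'E'
from station import bot
import cv2,numpy as np
a=bot.grab_frame('scene')[130:255,150:300];b=bot.grab_frame('side')[145:245,215:335]
f=lambda i:cv2.resize(i,(396,330),interpolation=cv2.INTER_CUBIC)
cv2.imwrite('pics/f1.png',np.hstack([f(a),f(b)]))
E
```

```text
time: 6.88
tool_pos: [0.5469, -0.0624, 0.3016]
tool_rot: [-3.131, 0.002, -1.681]
ft_force: [0.1, 0.2, 0.5]
grip_width: 1.0
grip_force: 0.0
time: 7.88
tool_pos: [0.5862, -0.237, 0.2965]
tool_rot: [-3.141, 0.0, -1.68]
ft_force: [-0.5, 0.2, 0.0]
grip_width: 1.006
grip_force: 0.0
```

View pics/f1.png

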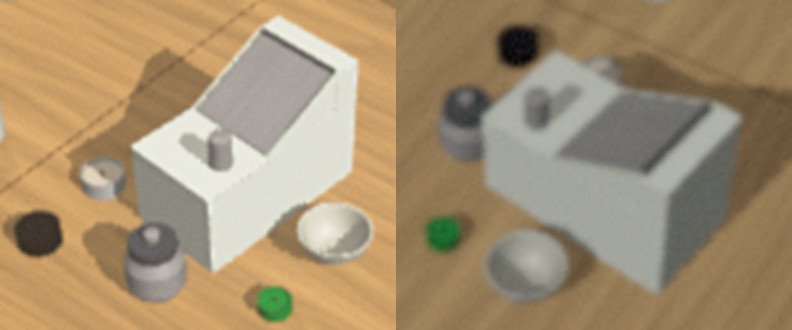

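The flap is closed and the tea light is gone from the ledge. The shaker and the items near the bin are where they were, and the robot is clear.

```bash
python3 -c "
from station import bot
print(bot.sign_off())"
```

```text
the job is handed in; nothing more can be done
None
```

The tea light was pushed off the ledge into the bin under the held-open flap, the flap has closed, and the shaker and the tableware around the bin stayed in place; the job was handed in at about 8 s.

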